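# Put the laser-shop parts into their nests

## Task

Put the four loose parts - tube cutter, cup, plug gauge and thin ring - away in the plywood nests on the green table: each belongs in the one nest that is cut to its shape and size, and the ring goes over the nest with the round boss. Each must end flat down on the floor of its own nest, the same way up as it started, the tube cutter lengthwise in its nest (either end first). Set them down gently, without dropping or throwing them.

Things in the scene. Friction and masses are not known exactly. Their poses are not given: they have to be found in the camera images.
- ring: Plain thin steel ring lying flat on the table: 62 mm outside diameter, at least 53 mm clear inside, 14 mm high, open right through. About 0.05 to 0.1 kg. Origin: centre of the underside; z up. Can be gripped across its outside diameter.
- cutter: Black hand-held tube cutter, a plump rounded bar with a yellow cap on the +y end and a yellow button on top, lying flat, 30 mm wide (its x), 104 mm long (its y), body 26 mm high, 29 mm over the button (24 mm from the middle towards -y). Under 0.3 kg. Its long axis starts within about 0.3 rad of world x. Origin: centre of the underside; z up. Can be gripped across its width at mid-length.
- cup: Plain thin steel cup, open at the top and dark inside, standing on the table: 62 mm diameter, 51 mm high, under 0.2 kg. Origin: centre of the underside; z up. Can be gripped across its outside diameter. (More cups like it stand on the white cabinet to the left; those are fixed and not meant.)
- pin: Ground steel plug gauge standing on end: 24 mm diameter, 63 mm high, with a slightly narrower waist, under 0.1 kg. Origin: centre of the underside; z up.
- ring_nest: Nest for the ring: plywood disc of 84 mm diameter, 4 mm thick, fixed to the table, with a round boss of 40 mm diameter standing 12 mm high in its middle (16 mm above the table); the ring lies flat on the disc round the boss. Origin: centre of the underside, on the boss's axis; z up.
- cutter_nest: Nest for the tube cutter: outside 62 x 136 mm, recess 46 mm (x) by 120 mm (y). Made of screwed plywood, fixed to the table, 14 mm high in all; the recess is 10 mm deep, its floor 4 mm above the table. Origin: centre of the underside, straight below the centre of the recess; z up. The recess's long walls (8 mm thick) are missing over the middle 64 mm of the length, down to the floor, so that fingers pass there. Its long axis (y) starts within about 0.3 rad of world x.
- cup_nest: Nest for the cup: 96 mm square plate with a round recess of 78 mm diameter. Made of screwed plywood, fixed to the table, 14 mm high in all; the recess is 10 mm deep, its floor 4 mm above the table. Origin: centre of the underside, straight below the centre of the recess; z up. 
- pin_nest: Nest for the plug gauge: 64 mm square plate with a round recess of 40 mm diameter. Made of screwed plywood, fixed to the table, 14 mm high in all; the recess is 10 mm deep, its floor 4 mm above the table. Origin: centre of the underside, straight below the centre of the recess; z up. 
Things that resemble listed ones, but are neither listed nor needed, are in the scene too. Of the things like the pin, leave any that is orange; of the rest the smaller one is meant.

How it is judged (in metres and radians):
At the end, for the whole second after the job is handed in: Ring, tube cutter, cup and plug gauge each rest in their own nest: centre within 13 mm of the nest's centre, underside on the floor of the nest (1 to 7 mm above the nest's underside), upright within 0.1 rad, cutter lengthwise within 0.2 rad (either way round), all at rest (horizontal distance between ring and ring_nest below 0.013 m and z of ring in the frame of ring_nest between 0.001 and 0.007 m and angle between each of ring, cutter, cup, pin's own z axis and vertical below 0.1 rad and linear speed of each of ring, cutter, cup, pin below 0.02 m/s and horizontal distance between cutter and cutter_nest below 0.013 m and z of cutter in the frame of cutter_nest between 0.001 and 0.007 m and angle between the y axis of cutter and the y axis of cutter_nest, either way round below 0.2 rad and horizontal distance between cup and cup_nest below 0.013 m and z of cup in the frame of cup_nest between 0.001 and 0.007 m and horizontal distance between pin and pin_nest below 0.013 m and z of pin in the frame of pin_nest between 0.001 and 0.007 m); the robot touches nothing.
It fails at once if the ring is dropped or thrown (faster than 0.7 m/s while the fingers do not touch it) (linear speed of ring above 0.7 m/s and contact force between the fingers and ring below 0.01 N).
It fails at once if the cutter is dropped or thrown (faster than 0.7 m/s while the fingers do not touch it) (linear speed of cutter above 0.7 m/s and contact force between the fingers and cutter below 0.01 N).
It fails at once if the cup is dropped or thrown (faster than 0.7 m/s while the fingers do not touch it) (linear speed of cup above 0.7 m/s and contact force between the fingers and cup below 0.01 N).
It fails at once if the pin is dropped or thrown (faster than 0.7 m/s while the fingers do not touch it) (linear speed of pin above 0.7 m/s and contact force between the fingers and pin below 0.01 N).
It also fails if it takes over 112 s, if anything falls off the work surface, if the arm or the gripper's body presses on something with over 40 N, if the wrist force passes 120 N, or if a joint passes its speed limit or range.

## Robot

A 7-joint arm with a two-finger parallel gripper is mounted at the origin on a cart in front of the work surface, level with it; the furniture and walls round the work are solid. World frame = base frame: x ahead of the robot, y to its left, z up, the work surface at z = 0. Lengths are in mm, angles in rad, forces in N, time in s.
With the tool pointing down it reaches from about 425 to 1025 mm from the base axis. Payload 9.4 kg.
Tool frame: the origin (TCP) lies at the very end of the fingers, on their centre line; the grasp point (between the pads) lies 19 mm behind it; z points along the fingers, y is the line along which they close (so a half turn about z gives the same grasp; the last joint's range is limited). The gripper opens to 93 mm and grips with 3 to 60 N. Pads are 15 mm wide; open, the fingers measure 128 mm over their backs; the gripper's body (75 mm by 188 mm) begins 65 mm behind the grasp point.
Start: joints at [-1.355, 0.599, -0.003, 1.599, 0.002, 0.943, -0.08], TCP at [209.264, 694.142, 218.618] pointing down, gripper open.
Joint ranges: [-2.57, 2.57], [-0.35, 1.97], [-1.29, 1.29], [0.11, 2.56], [-1.05, 4.19], [0.11, 1.86], [-2.63, 2.63]. Speed limits (rad/s): [2.22, 2.22, 3.01, 3.01, 3.14, 3.14, 3.14].

## Interface

Orientations are given as a 3x3 rotation matrix whose columns are the frame's x, y, z axes.
In Python, from workcell import env gives the robot as it stands.
- The arm moves only by the shell command python3 -m creep 'ROWS'. ROWS is text: rows parted by semicolons, each of 7 numbers parted by spaces: the opening, from 0 (shut) to 1 (fully open), then the shift along the tool's x, y, z in m, then the turn, a rotation vector about the tool's x, y, z in rad. In form: claw dx dy dz wx wy wz; .... A call has 1 to 12 rows; each row is the pose to reach, as a shift and turn from the pose commanded when the call began, along the tool's axes at that moment; what a row does not reach only later rows make up. A row lasts 1/12 s, in which the tool goes at most 41.7 mm and 7.16 degrees, less where a joint would pass 70% of its speed; a pose out of reach is approached as far as the arm can. A call with a gripper value outside its range is refused whole. The fingers move at their own pace and stop on an object; the grip force is fixed at half the most. Time passes only in rows, so rows that repeat a pose let the fingers close. It gives the time, the measured TCP pose, the force, the opening and the grip force at its end, in the units of the state.
- env.get_state(): the state, without advancing time (a new reading comes with each control period).
- env.get_image(name): name is "scene" or "top" or "wrist"; returns the picture (384x512x3 uint8, blue, green, red); there is no depth.
- env.get_calibration(name): a dict with "fx", "fy", "cx", "cy" (pixels), "k1" (the pictures are not rectified: a ray, as slopes to the right and down, at radius r is drawn at 1 + k1 r^2 times it, then the intrinsics apply), "cam_to_world" (4x4, takes a point from camera to world coordinates); the wrist camera has in their place "tool_from_camera" (4x4, takes a point from camera to tool coordinates, whose origin is the TCP and whose axes are the flange's). Camera axes: x right, y up, looking along -z (the intrinsics and any distortion apply to the point x, -y, -z); pixel columns grow to the right and rows downward; lengths in mm; the calibration is good to about 2 mm. A picture is of the moment at which its call begins: read the wrist's pose just before it. get_calibration takes no time and is no camera call.
- env.finish_job(): hands the job in; it is judged then, once.
The state is a dict: "time": time; "joints": joint angles; "joint_velocities": joint speeds; "joint_torque": joint torques, N m; "ee_pos": TCP position; "orientation": TCP orientation; "wrist_force": force on the tool from outside, world axes, zero at the start; "wrist_torque": the same for the moment, N m; "gripper_width": opening from 0.0 (shut) to 1.0 (fully open); "finger_force": force on a finger pad.
Only numpy, scipy, OpenCV 4.12 (cv2) and the standard library are available. Lean on these libraries where they do the work, as an engineer would, in place of code of your own. Each camera call takes 0.05 s, during which the arm holds its last target. There are 200 camera calls.

## Working session

There is one attempt and no reset: what is moved stays moved. The work goes in short steps, Python scripts to look and compute and a shell command to move; the robot and the scene stay as the last step left them, time stands still between calls to the robot, and variables do not carry over. Pictures are saved under pics/ and viewed, at most 14 in all, crops included, and the job is handed in when it is done.

```bash
mkdir -p pics; ls
python3 - <<'E'
from workcell import env
import cv2,numpy as np
np.set_printoptions(precision=4,suppress=True)
s=env.get_state();print(s)
for n in("scene","top","wrist"):
    cv2.imwrite(f"pics/{n}0.png",env.get_image(n)); print(n,env.get_calibration(n))
E
```

```text
pics
{'time': 0.0, 'joints': array([-1.3547,  0.6001, -0.0026,  1.6001,  0.0018,  0.9429, -0.0798]), 'joint_velocities': array([-0.0006, -0.0002, -0.0003,  0.0007,  0.0008, -0.0018,  0.0006]), 'joint_torque': array([ -0.0014, -76.5058,   1.4971, -25.2357,  -0.0524,   0.017 ,
         0.0001]), 'ee_pos': array([209.1159, 693.6707, 217.7466]), 'orientation': array([[-0.9575,  0.2885, -0.0003],
       [ 0.2885,  0.9575, -0.0015],
       [-0.0001, -0.0016, -1.    ]]), 'wrist_force': array([-0.118 , -0.1221,  0.3697]), 'wrist_torque': array([ 0.0146, -0.0095, -0.0146]), 'finger_force': 0.0, 'gripper_width': 1.0022068991970574}
scene {'fx': 397.72767665001743, 'fy': 397.72767665001743, 'cx': 252.50899299580308, 'cy': 189.06902776734074, 'k1': -0.005329944367079734, 'cam_to_world': array([[   0.5116,    0.5837,   -0.6305,  -88.9758],
       [  -0.859 ,    0.362 ,   -0.362 , -490.9576],
       [   0.0169,    0.7269,    0.6866,  707.2073],
       [   0.    ,    0.    ,    0.    ,    1.    ]])}
top {'fx': 458.1375498160494, 'fy': 458.1375498160494, 'cx': 255.27419533991312, 'cy': 193.09169076945213, 'k1': 0.030261993962932023, 'cam_to_world': array([[  -0.0081,    0.9851,   -0.1718,  302.6793],
       [  -1.    ,   -0.0075,    0.0043, -137.4522],
       [   0.003 ,    0.1718,    0.9851, 1471.0313],
       [   0.    ,    0.    ,    0.    ,    1.    ]])}
wrist {'fx': 323.2164306512554, 'fy': 323.2164306512554, 'cx': 250.99463687814438, 'cy': 189.91550503292288, 'k1': -0.046149090813962484, 'tool_from_camera': array([[  -0.0003,    0.9601,    0.2798,   78.7192],
       [   1.    ,    0.0002,    0.0003,   -0.1988],
       [   0.0002,    0.2798,   -0.9601, -165.5503],
       [   0.    ,    0.    ,    0.    ,    1.    ]])}
```

Run:
```python
import cv2
a=cv2.imread("pics/top0.png");cv2.imwrite("pics/top0b.png",cv2.resize(a,(800,600),interpolation=cv2.INTER_CUBIC))
```

```text
(no output)
```

View pics/top0b.png

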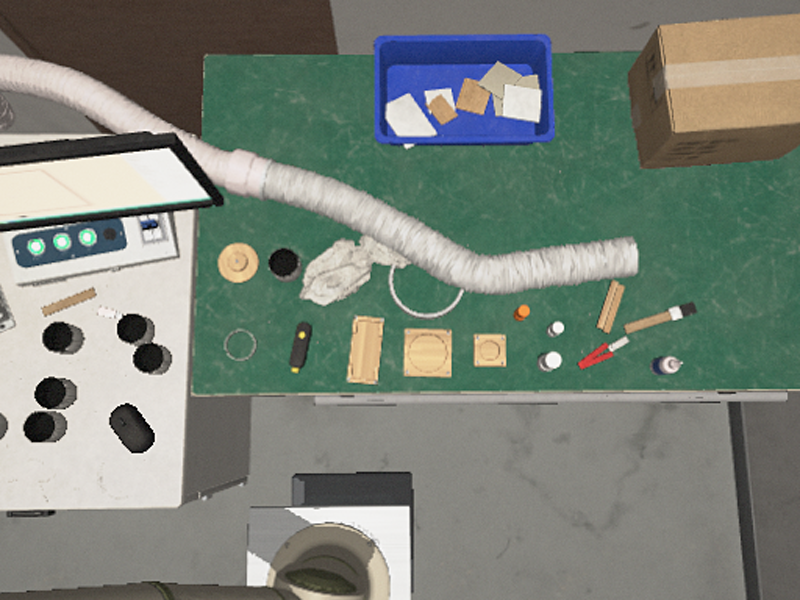

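View pics/scene0.png

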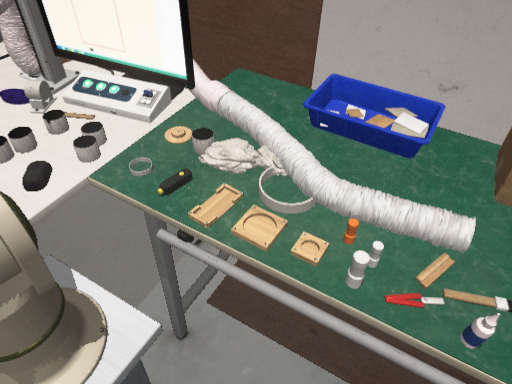

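```bash
cat > h.py <<'E'
from workcell import env
import cv2,numpy as np
np.set_printoptions(precision=4,suppress=True)
def ray(c,T,p):
    d=np.array([(p[0]-c['cx'])/c['fx'],(p[1]-c['cy'])/c['fy']]);u=d.copy()
    for _ in range(20): u=d/(1+c['k1']*(u@u))
    return T[:3,3],T[:3,:3]@np.array([u[0],-u[1],-1])
def loc(c,T,p,z):
    o,d=ray(c,T,p); return (o+d*(z-o[2])/d[2])[:2]
def wristT(c,s):
    T=np.eye(4);T[:3,:3]=s['orientation'];T[:3,3]=s['ee_pos'];return T@c['tool_from_camera']
def shift(s,xyz): # world target -> tool shift, m
    return s['orientation'].T@(np.array(xyz)-s['ee_pos'])/1000
def snap(name):
    s=env.get_state();im=env.get_image('wrist');cv2.imwrite(f'pics/{name}.png',im);np.savez(f'pics/{name}.npz',o=s['orientation'],p=s['ee_pos']);return im
def wl(name,p,z):
    d=np.load(f'pics/{name}.npz');c=env.get_calibration('wrist');return loc(c,wristT(c,dict(orientation=d['o'],ee_pos=d['p'])),p,z)
E
python3 - <<'E'
from h import *
c=env.get_calibration('top');k=.64
for n,p,z in [('ring',(240,345),14),('cup',(284,263),51),('ringnest',(238,262),10),('cutter',(301,346),20),('cnest',(366,350),14),('cupnest',(428,353),14),('pinnest',(490,350),14),('pin',(557,327),63),('bigpin',(551,361),80),('orange',(522,312),60),('tableedgeL',(200,200),0),('hose',(350,215),60),('monitor',(220,200),300)]:
    print(n,loc(c,c['cam_to_world'],(p[0]*k,p[1]*k),z))
s=env.get_state();t=(440,150,330);sh=shift(s,t);yaw=np.arctan2(.2885,.9575);print(sh,yaw)
E
```

```text
ring [469.5409 180.9519]
cup [631.8092  88.8432]
ringnest [644.0998 191.2004]
cutter [465.769   55.9161]
cnest [457.1678 -75.9506]
cupnest [ 450.041  -202.4385]
pinnest [ 455.2378 -329.0998]
pin [ 494.9027 -456.762 ]
bigpin [ 426.058  -438.1581]
orange [ 526.0007 -389.1479]
tableedgeL [782.3623 278.027 ]
hose [729.2275 -45.3052]
monitor [684.3745 159.5336]
[-0.378  -0.4542 -0.1115] 0.29265405457339577
```

Run:
```python
from h import *
def tri(a,b):
    c1=env.get_calibration('top');c2=env.get_calibration('scene')
    o,d=ray(c1,c1['cam_to_world'],a);p,e=ray(c2,c2['cam_to_world'],b)
    t=np.linalg.lstsq(np.c_[d,-e],p-o,rcond=None)[0];x=o+d*t[0];y=p+e*t[1];return (x+y)/2,np.linalg.norm(x-y)
k=.64
for n,a,b in [('moncorner',(221,203),(192,86)),('smallpin top',(557,325),(377,245)),('bigpin top',(549,357),(360,257)),('orange top',(523,309),(352,223)),('cup',(284,263),(203,135)),('hose end',(628,240),(465,224))]:
    print(n,*tri((a[0]*k,a[1]*k),b))
```

```text
moncorner [739.3179 202.1111 117.0411] 4.404968035963822
smallpin top [ 499.2575 -457.1132   57.4973] 2.243748275995798
bigpin top [ 434.7512 -436.7332   75.4134] 2.3584881795075767
orange top [ 532.0672 -390.6587   55.9195] 3.0873986548600576
cup [632.9889  88.8449  47.7764] 1.3400273699576863
hose end [ 675.1533 -610.2793   44.8145] 7.39042842053522
```

```bash
python3 -m creep '1 -.038 -.045 -.011 0 0 -.1;1 -.076 -.09 -.022 0 0 -.2;1 -.114 -.135 -.033 0 0 -.29;1 -.151 -.181 -.045 0 0 -.29;1 -.189 -.226 -.056 0 0 -.29;1 -.227 -.271 -.067 0 0 -.29;1 -.265 -.316 -.078 0 0 -.29;1 -.302 -.361 -.09 0 0 -.29;1 -.34 -.41 -.1 0 0 -.29;1 -.378 -.454 -.11 0 0 -.29;1 -.378 -.454 -.11 0 0 -.29;1 -.378 -.454 -.11 0 0 -.29'
```

```text
time: 1.15
ee_pos: [401.8, 239.8, 311.1]
orientation: [[-1.0, 0.003, 0.0], [0.003, 1.0, 0.0], [-0.0, 0.0, -1.0]]
wrist_force: [1.0, -0.8, -0.7]
gripper_width: 1.001
finger_force: 0.0
```

Run:
```python
from h import *
im=snap('w1');cv2.imwrite('pics/w1b.png',cv2.resize(im,(800,600),interpolation=cv2.INTER_CUBIC))
```

```text
(no output)
```

View pics/w1b.png

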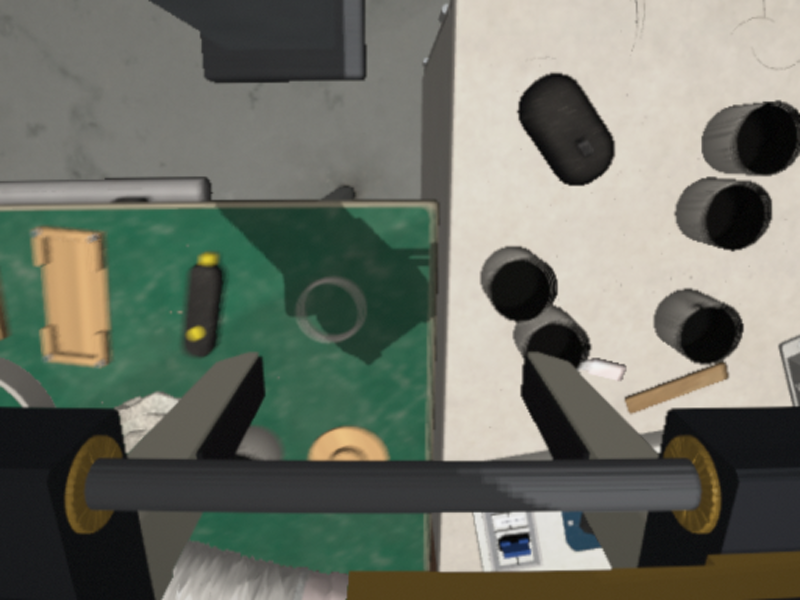

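Run:
```python
from h import *
k=.64
L=lambda x,y,z:wl('w1',(x*k,y*k),z)
print('ring',L(331,310,12))
a,b=L(208,255,18),L(199,355,15);print('cutter ends',a,b,(a+b)/2,np.arctan2(*(a-b)[::-1]))
n=[L(32,230,14),L(103,233,14),L(108,366,14),L(42,360,14)];print(*n,np.mean(n,0))
s=env.get_state();print(s['ee_pos'],shift(s,(469,181,120)))
```

```text
ring [471.7095 180.5251]
cutter ends [415.8574  68.6096] [517.3391  47.7084] [466.5982  58.159 ] 2.9384722123428153
[391.4545 -99.3421] [395.06   -30.5064] [530.0004 -47.7309] [ 523.8009 -116.1381] [460.0789 -73.4294]
[405.1672 232.3109 312.3307] [-0.0639 -0.0502  0.1926]
```

```bash
python3 -m creep '1 -.016 -.013 .035 0 0 0;1 -.033 -.026 .07 0 0 0;1 -.05 -.039 .105 0 0 0;1 -.066 -.052 .14 0 0 0;1 -.066 -.052 .175 0 0 0;1 -.066 -.052 .21 0 0 0;1 -.066 -.052 .24 0 0 0;1 -.066 -.052 .265 0 0 0;1 -.066 -.052 .28 0 0 0;1 -.066 -.052 .29 0 0 0;1 -.066 -.052 .29 0 0 0;1 -.066 -.052 .29 0 0 0'
```

```text
time: 2.2
ee_pos: [467.4, 189.8, 20.6]
orientation: [[-1.0, 0.003, -0.001], [0.003, 1.0, -0.0], [0.001, -0.0, -1.0]]
wrist_force: [0.2, 0.6, 0.7]
gripper_width: 0.999
finger_force: 0.0
```

Run:
```python
from h import *
for i in range(4):
    s=env.get_state();print(s['time'],s['ee_pos']); 
    if i%2: env.get_image('wrist')
print(shift(s,(471,180.5,5)))
```

```text
2.2 [467.3558 189.801   20.6314]
2.2 [467.3558 189.801   20.6314]
2.25 [467.712  189.9059  21.2558]
2.25 [467.712  189.9059  21.2558]
[-0.0033 -0.0094  0.0163]
```

```bash
python3 -m creep '1 -.003 -.009 0 0 0 0;1 -.003 -.009 .008 0 0 0;1 -.003 -.009 .016 0 0 0;1 -.003 -.009 .016 0 0 0;.6 -.003 -.009 .016 0 0 0;.6 -.003 -.009 .016 0 0 0;.6 -.003 -.009 .016 0 0 0;.6 -.003 -.009 .016 0 0 0;.6 -.003 -.009 .016 0 0 0;.6 -.003 -.009 .016 0 0 0;.6 -.003 -.009 .016 0 0 0;.6 -.003 -.009 .016 0 0 0'
```

```text
time: 3.3
ee_pos: [470.5, 180.9, 4.8]
orientation: [[-1.0, 0.003, 0.0], [0.003, 1.0, 0.0], [-0.0, 0.0, -1.0]]
wrist_force: [-0.3, 1.2, 1.3]
gripper_width: 0.658
finger_force: 30.0
```

Run:
```python
import cv2,numpy as np
a=cv2.imread("pics/top0.png")
u=cv2.resize(a[150:190,130:210],(800,400),interpolation=cv2.INTER_CUBIC)
v=cv2.resize(a[195:250,215:375],(800,275)[:1]+(275,),interpolation=cv2.INTER_CUBIC)[:200+75]
cv2.imwrite("pics/c1.png",np.vstack([u[:325],v]))
```

```text
(no output)
```

View pics/c1.png

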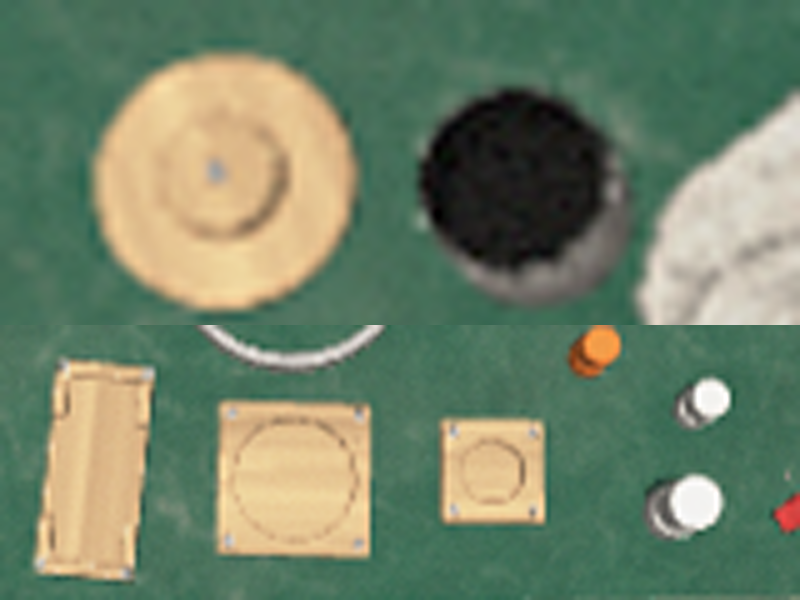

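```bash
python3 -m creep '.6 0 0 -.02 0 0 0;.6 0 0 -.05 0 0 0;.6 0 0 -.08 0 0 0;.6 -.03 0 -.08 0 0 0;.6 -.06 0 -.08 0 0 0;.6 -.09 0 -.08 0 0 0;.6 -.12 .0 -.08 0 0 0;.6 -.12 0 -.08 0 0 0;.6 -.12 0 -.08 0 0 0'
```

```text
time: 4.05
ee_pos: [591.2, 179.8, 84.2]
orientation: [[-1.0, 0.004, 0.0], [0.004, 1.0, -0.0], [-0.0, -0.0, -1.0]]
wrist_force: [-1.4, 0.5, -1.4]
gripper_width: 0.655
finger_force: 30.0
```

Run:
```python
from h import *
c=env.get_calibration('top')
U=lambda x,y,z:loc(c,c['cam_to_world'],(129.55+x/10,149.55+y/10),z)
V=lambda x,y,z:loc(c,c['cam_to_world'],(214.6+x/5,194.6+(y-325)/5),z)
print('ringnest',U(226,181,2),U(217,172,16),'cup',U(513,178,51))
n=[V(62,362,14),V(155,370,14),V(130,579,14),V(37,572,14)];print('cn',*n,np.mean(n,0))
print('cupnest',V(296,479,14),V(294.5,479,10),'pinnest',V(493,471,14),'pin',V(712,399,63))
s=env.get_state();print(s['ee_pos'])
```

```text
ringnest [646.0738 193.5583] [645.8178 193.4057] cup [634.983   91.7843]
cn [528.3383 -52.678 ] [ 522.6738 -112.4721] [389.1049 -96.0684] [393.9989 -37.2298] [458.529  -74.6121]
cupnest [ 451.7058 -202.0812] [ 452.1222 -201.2994] pinnest [ 455.8869 -327.844 ] pin [ 494.5162 -458.3518]
[591.2435 179.7615  84.2119]
```

```bash
python3 -m creep '.6 -.02 .005 0 0 0 0;.6 -.04 .01 0 0 0 0;.6 -.054 .0135 0 0 0 0;.6 -.054 .0135 .025 0 0 0;.6 -.054 .0135 .045 0 0 0;.6 -.054 .0135 .053 0 0 0;.6 -.054 .0135 .053 0 0 0'
```

```text
time: 4.63
ee_pos: [641.7, 193.4, 29.4]
orientation: [[-1.0, 0.002, -0.005], [0.002, 1.0, -0.002], [0.005, -0.002, -1.0]]
wrist_force: [0.2, -0.1, -1.2]
gripper_width: 0.651
finger_force: 30.0
```

```bash
python3 -m creep '.6 0 0 0 0 0 0;.6 0 0 .007 0 0 0;.6 0 0 .014 0 0 0;.6 0 0 .014 0 0 0'
```

```text
time: 4.97
ee_pos: [644.0, 193.6, 17.0]
orientation: [[-1.0, 0.003, -0.001], [0.003, 1.0, -0.0], [0.001, -0.0, -1.0]]
wrist_force: [0.3, 1.1, -0.9]
gripper_width: 0.657
finger_force: 30.0
```

```bash
python3 -m creep '.6 -.0015 0 .004 0 0 0;.6 -.0015 0 .008 0 0 0;.6 -.0015 0 .008 0 0 0;.8 -.0015 0 .008 0 0 0;.85 -.0015 0 .008 0 0 0;.85 -.0015 0 .008 0 0 0;.85 -.0015 0 .008 0 0 0'
```

```text
time: 5.55
ee_pos: [646.1, 193.8, 9.9]
orientation: [[-1.0, 0.003, 0.0], [0.003, 1.0, 0.0], [-0.0, 0.0, -1.0]]
wrist_force: [0.2, 0.8, -0.6]
gripper_width: 0.839
finger_force: 0.0
```

```bash
python3 -m creep '.85 0 0 -.02 0 0 0;.9 0 0 -.05 0 0 0;1 0 0 -.08 0 0 0;1 0 0 -.11 0 0 0;1 0.03 -.02 -.13 0 0 0;1 0.06 -.04 -.13 0 0 0;1 .09 -.06 -.13 0 0 0;1 .09 -.06 -.13 0 0 0'
python3 - <<'E'
from h import *
s=env.get_state();print(s['ee_pos'],s['joints']); im=snap('w2');cv2.imwrite('pics/w2b.png',cv2.resize(im,(800,600)))
E
```

```text
time: 6.22
ee_pos: [549.6, 129.2, 140.2]
orientation: [[-1.0, 0.006, -0.005], [0.006, 1.0, -0.003], [0.005, -0.003, -1.0]]
wrist_force: [-0.6, -0.7, -0.8]
gripper_width: 0.998
finger_force: 0.0
[549.6483 129.2245 140.184 ] [-0.3314  0.5133 -0.001   2.0388  0.0031  0.5947  1.2303]
```

View pics/w2b.png

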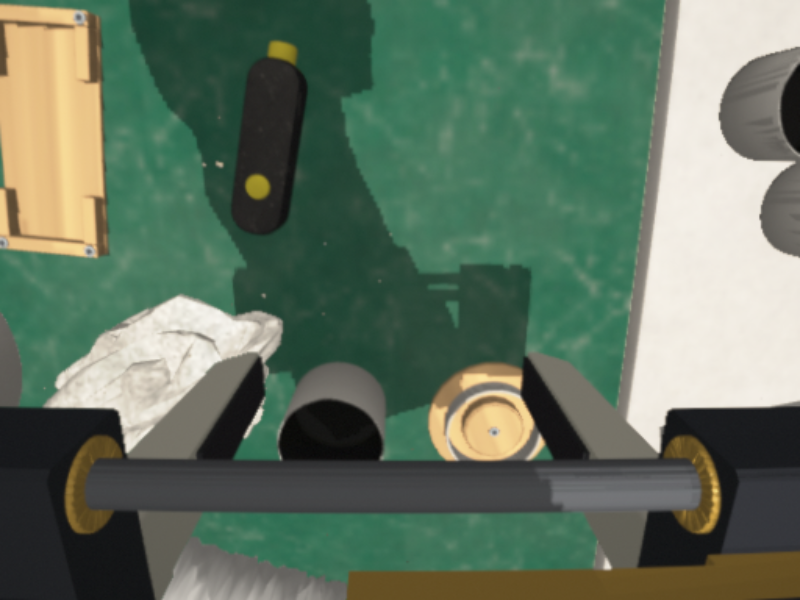

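```bash
python3 -m creep '1 0 0 0 0 0 .12;1 0 0 0 0 0 .24;1 0 0 0 0 0 .36;1 -.01 -.005 0 0 0 .48;1 -.02 -.01 0 0 0 .6;1 -.03 -.015 0 0 0 .72;1 -.04 -.02 0 0 0 .84;1 -.05 -.025 0 0 0 .96;1 -.06 -.03 0 0 0 1.08;1 -.07 -.035 0 0 0 1.2;1 -.08 -.039 0 0 0 1.32;1 -.083 -.039 0 0 0 1.44' && python3 -m creep '1 0 0 0 0 0 .12;1 0 0 0 0 0 .127;1 0 0 0 0 0 .127;1 0 0 0 0 0 .127'
python3 - <<'E'
from h import *
s=env.get_state();print(s['ee_pos'],s['joints'],shift(s,(633.5,90,25)))
# cutter from w2
k=.64;L=lambda x,y,z:wl('w2',(x*k,y*k),z)
a,b=L(283,42,14),L(260,234,10);print(a,b,(a+b)/2,np.arctan2(*(b-a)[::-1]),L(257,187,29))
E
```

```text
time: 7.27
ee_pos: [641.3, 94.4, 139.8]
orientation: [[-0.122, 0.993, 0.002], [0.993, 0.122, -0.0], [-0.001, 0.002, -1.0]]
wrist_force: [1.2, -0.0, 0.7]
gripper_width: 1.003
finger_force: 0.0
time: 7.6
ee_pos: [638.9, 95.3, 139.5]
orientation: [[-0.006, 1.0, 0.0], [1.0, 0.006, -0.0], [-0.0, 0.0, -1.0]]
wrist_force: [-0.2, -0.2, 0.5]
gripper_width: 0.998
finger_force: 0.0
[638.8678  95.2594 139.5392] [-0.526   0.6351  0.4527  1.8773 -0.4042  0.7203  0.1639] [-0.0052 -0.0054  0.1145]
[414.763   70.6012] [518.3596  49.9081] [466.5613  60.2547] -0.19715170191183512 [489.8223  55.2835]
```

```bash
python3 -m creep '1 -.005 -.005 .02 0 0 0;1 -.005 -.005 .05 0 0 0;1 -.005 -.005 .075 0 0 0;1 -.005 -.005 .1 0 0 0;1 -.005 -.005 .114 0 0 0;1 -.005 -.005 .114 0 0 0;.8 -.005 -.005 .114 0 0 0;.6 -.005 -.005 .114 0 0 0;.6 -.005 -.005 .114 0 0 0;.6 -.005 -.005 .114 0 0 0;.6 -.005 -.005 .114 0 0 0;.6 -.005 -.005 .114 0 0 0'
```

```text
time: 8.6
ee_pos: [634.2, 90.0, 26.6]
orientation: [[-0.001, 1.0, 0.002], [1.0, 0.001, 0.0], [0.0, 0.002, -1.0]]
wrist_force: [-0.7, 0.2, 4.4]
gripper_width: 0.664
finger_force: 30.0
```

```bash
python3 -m creep '.6 0 0 -.03 0 0 0;.6 0 0 -.065 0 0 0;.6 0 0 -.1 0 0 0;.6 0 0 -.14 0 0 0;.6 -.03 -.019 -.145 0 0 -.11;.6 -.06 -.038 -.145 0 0 -.22;.6 -.09 -.057 -.145 0 0 -.33;.6 -.12 -.076 -.145 0 0 -.44;.6 -.15 -.095 -.145 0 0 -.55;.6 -.18 -.114 -.145 0 0 -.66;.6 -.21 -.133 -.145 0 0 -.77;.6 -.24 -.152 -.145 0 0 -.88'
python3 - <<'E'
from h import *
s=env.get_state();print(s['ee_pos'],s['joints'],shift(s,(452,-202,170)))
E
```

```text
time: 9.6
ee_pos: [480.7, -151.6, 171.0]
orientation: [[-0.775, 0.632, 0.0], [0.632, 0.775, -0.0], [-0.0, 0.0, -1.0]]
wrist_force: [-0.1, -0.6, 0.1]
gripper_width: 0.664
finger_force: 30.0
[ 480.7413 -151.6123  170.9671] [ 0.0425  0.4114  0.2047  2.1567 -0.1474  0.5857  1.2405] [-0.0096 -0.0572  0.001 ]
```

```bash
python3 -m creep '.6 -.003 -.02 0 0 0 -.12;.6 -.006 -.04 0 0 0 -.24;.6 -.0096 -.058 0 0 0 -.36;.6 -.0096 -.058 .03 0 0 -.48;.6 -.0096 -.058 .06 0 0 -.49;.6 -.0096 -.058 .09 0 0 -.49;.6 -.0096 -.058 .105 0 0 -.49;.6 -.0096 -.058 .105 0 0 -.49;.6 -.0096 -.058 .105 0 0 -.49'
python3 - <<'E'
from h import *
s=env.get_state();print(s['ee_pos'],s['joints'],shift(s,(452,-202,30)))
im=snap('w3');cv2.imwrite('pics/w3b.png',cv2.resize(im,(800,600)))
E
```

```text
time: 10.35
ee_pos: [451.9, -201.2, 65.4]
orientation: [[-0.98, 0.199, -0.002], [0.199, 0.98, 0.0], [0.002, 0.0, -1.0]]
wrist_force: [-0.1, 0.3, -0.8]
gripper_width: 0.662
finger_force: 30.0
[ 451.9235 -201.2483   65.3745] [ 0.2813  0.5802  0.0325  2.2467 -0.0567  0.3173  1.7333] [-0.0003 -0.0007  0.0354]
```

View pics/w3b.png

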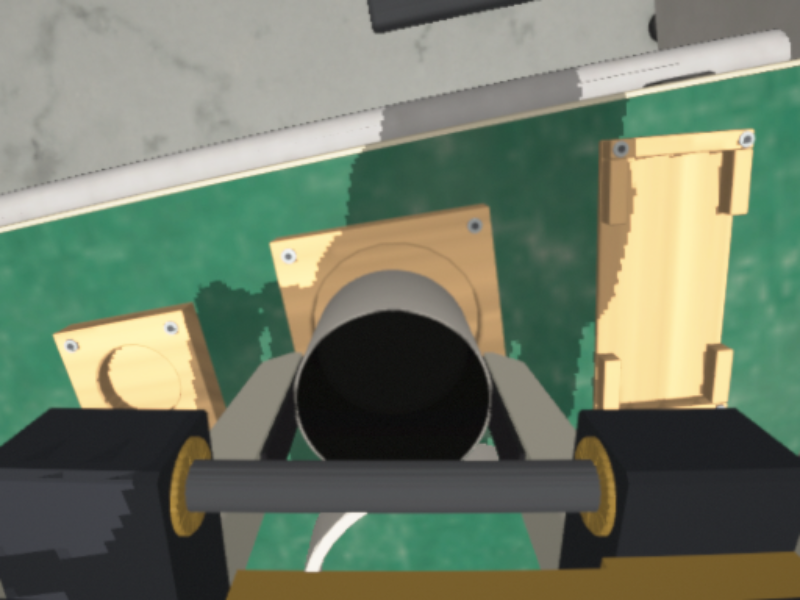

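```bash
python3 -m creep '.6 0 -.001 .012 0 0 0;.6 0 -.001 .024 0 0 0;.6 0 -.001 .03 0 0 0;.6 0 -.001 .034 0 0 0;.6 0 -.001 .035 0 0 0;.6 0 -.001 .035 0 0 0;.75 0 -.001 .035 0 0 0;.82 0 -.001 .035 0 0 0;.85 0 -.001 .035 0 0 0;.85 0 -.001 .035 0 0 0;.85 0 -.001 .035 0 0 0'
```

```text
time: 11.32
ee_pos: [452.3, -202.3, 30.9]
orientation: [[-0.98, 0.198, 0.0], [0.198, 0.98, -0.0], [-0.0, -0.0, -1.0]]
wrist_force: [-0.4, -0.1, -0.6]
gripper_width: 0.849
finger_force: 0.0
```

```bash
python3 -m creep '.85 0 0 -.03 0 0 0;.9 0 0 -.065 0 0 0;1 0 .01 -.1 0 0 0;1 .007 .048 -.1 0 0 0;1 .012 .085 -.1 0 0 0;1 .018 .122 -.1 0 0 0;1 .023 .159 -.1 0 0 0;1 .028 .195 -.1 0 0 0;1 .033 .23 -.1 0 0 0;1 .038 .259 -.1 0 0 0;1 .038 .259 -.08 0 0 0;1 .038 .259 -.08 0 0 0'
python3 - <<'E'
from h import *
s=env.get_state();print(s['ee_pos'],s['joints'],shift(s,(466.5,59.5,6)))
E
```

```text
time: 12.32
ee_pos: [465.5, 61.3, 109.0]
orientation: [[-0.981, 0.194, -0.002], [0.194, 0.981, -0.0], [0.002, -0.0, -1.0]]
wrist_force: [-1.0, -0.3, 0.1]
gripper_width: 1.0
finger_force: 0.0
[465.5202  61.2941 109.039 ] [-0.3162  0.4822  0.0896  2.2759 -0.1106  0.3892  1.2415] [-0.0015 -0.0015  0.103 ]
```

```bash
python3 -m creep '1 -.0015 -.0015 .03 0 0 0;1 -.0015 -.0015 .06 0 0 0;1 -.0015 -.0015 .085 0 0 0;1 -.0015 -.0015 .1 0 0 0;1 -.0015 -.0015 .103 0 0 0;.8 -.0015 -.0015 .103 0 0 0;.5 -.0015 -.0015 .103 0 0 0;.25 -.0015 -.0015 .103 0 0 0;.25 -.0015 -.0015 .103 0 0 0;.25 -.0015 -.0015 .103 0 0 0;.25 -.0015 -.0015 .103 0 0 0;.25 -.0015 -.0015 .103 0 0 0'
```

```text
time: 13.32
ee_pos: [467.8, 57.5, 8.1]
orientation: [[-0.98, 0.198, 0.001], [0.198, 0.98, 0.0], [-0.001, 0.0, -1.0]]
wrist_force: [1.0, -0.1, -1.4]
gripper_width: 0.549
finger_force: 0.0
```

```bash
python3 -m creep '.25 0 0 .001 0 0 0;.25 0 0 .001 0 0 0;.25 0 0 .001 0 0 0;.25 0 0 .001 0 0 0;.25 0 0 .001 0 0 0;.25 0 0 .001 0 0 0' && python3 -m creep '.25 0 0 -.015 0 0 0;.25 0 0 -.03 0 0 0;.25 0 0 -.05 0 0 0;.25 0 0 -.05 0 0 0'
python3 - <<'E'
from h import *
c=env.get_calibration('top')
V=lambda x,y,z:loc(c,c['cam_to_world'],(214.6+x/5,194.6+(y-325)/5),z)
n=[V(62,362,14),V(155,370,14),V(130,579,14),V(37,572,14)]
d=n[0]+n[1]-n[2]-n[3];print(np.arctan2(d[1],d[0]))
w=lambda x,y:wl('w3',(x*.64,y*.64),14)
m=[w(601,142),w(752,130),w(729,405),w(600,407)];print(*m); 
s=env.get_state();print(s['ee_pos'],s['joints'])
E
```

```text
time: 13.82
ee_pos: [467.5, 57.5, 6.6]
orientation: [[-0.98, 0.198, -0.0], [0.198, 0.98, 0.0], [0.0, 0.0, -1.0]]
wrist_force: [-0.1, 1.3, -0.5]
gripper_width: 0.313
finger_force: 29.9
time: 14.15
ee_pos: [468.2, 57.2, 58.9]
orientation: [[-0.98, 0.199, 0.003], [0.199, 0.98, 0.0], [-0.002, 0.001, -1.0]]
wrist_force: [0.6, -0.4, -1.5]
gripper_width: 0.318
finger_force: 29.9
-0.11833564625566374
[388.2124 -99.9234] [395.1866 -35.7231] [523.4291 -47.7352] [ 510.87   -110.9986]
[468.227   57.2225  58.8709] [-0.2843  0.5797  0.0601  2.3056 -0.1293  0.2566  1.2614]
```

```bash
python3 -m creep '.25 -.005 -.033 0 0 0 -.03;.25 -.01 -.066 0 0 0 -.06;.25 -.014 -.1 0 0 0 -.08;.25 -.018 -.12 0 0 0 -.08;.25 -.018 -.131 0 0 0 -.08;.25 -.018 -.131 .015 0 0 -.08;.25 -.018 -.131 .025 0 0 -.08;.25 -.018 -.131 .025 0 0 -.08;.25 -.018 -.131 .025 0 0 -.08'
python3 - <<'E'
from h import *
s=env.get_state();print(s['ee_pos'],shift(s,(460,-74.5,10.6)))
im=snap('w4');cv2.imwrite('pics/w4b.png',cv2.resize(im,(800,600)))
E
```

```text
time: 14.9
ee_pos: [458.5, -74.6, 31.0]
orientation: [[-0.993, 0.12, -0.002], [0.12, 0.993, 0.0], [0.002, -0.0, -1.0]]
wrist_force: [0.5, 0.2, -0.4]
gripper_width: 0.315
finger_force: 29.9
[458.545  -74.5925  30.9662] [-0.0015  0.0003  0.0204]
```

View pics/w4b.png

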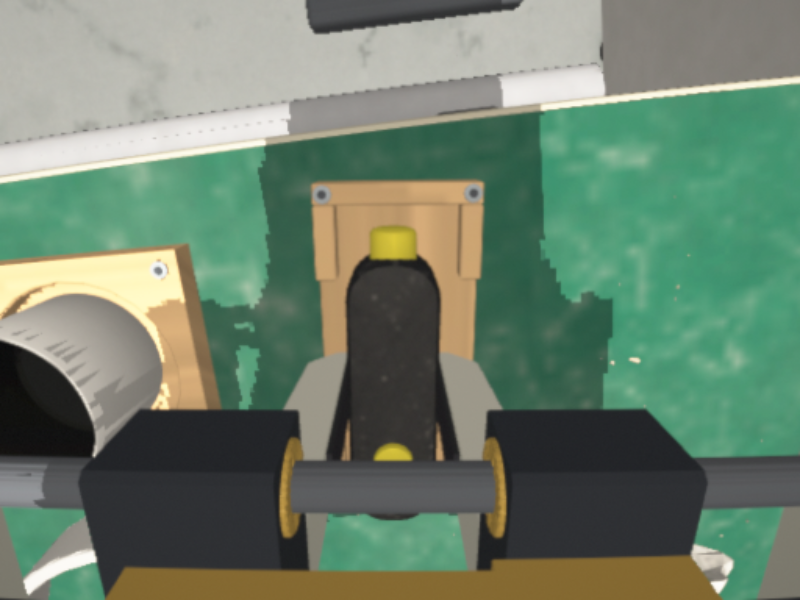

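```bash
python3 -m creep '.25 -.001 0 .008 0 0 0;.25 -.001 0 .015 0 0 0;.25 -.001 0 .02 0 0 0;.25 -.001 0 .02 0 0 0;.25 -.001 0 .02 0 0 0;.4 -.001 0 .02 0 0 0;.5 -.001 0 .02 0 0 0;.5 -.001 0 .02 0 0 0;.5 -.001 0 .02 0 0 0' && python3 -m creep '.5 0 0 -.02 0 0 0;.5 0 0 -.05 0 0 0;.5 0 0 -.08 0 0 0;.5 0 -.03 -.12 0 0 0;.5 0 -.065 -.13 0 0 0;.5 0 -.1 -.13 0 0 0;.5 0 -.14 -.13 0 0 0;.5 0 -.18 -.13 0 0 0;.5 0 -.22 -.13 0 0 0;.5 0 -.26 -.13 0 0 0;.5 0 -.29 -.13 0 0 0;.5 0 -.29 -.13 0 0 0'
python3 - <<'E'
from h import *
s=env.get_state();print(s['ee_pos'],s['joints'],shift(s,(430,-440,150)))
E
```

```text
time: 15.7
ee_pos: [460.3, -74.7, 11.9]
orientation: [[-0.993, 0.119, 0.0], [0.119, 0.993, -0.0], [-0.0, 0.0, -1.0]]
wrist_force: [-0.8, 1.1, 0.7]
gripper_width: 0.492
finger_force: 0.0
time: 16.7
ee_pos: [423.5, -369.7, 141.9]
orientation: [[-0.992, 0.127, 0.0], [0.127, 0.992, -0.004], [-0.001, -0.004, -1.0]]
wrist_force: [0.2, -1.5, -0.5]
gripper_width: 0.502
finger_force: 0.0
[ 423.4531 -369.7072  141.8916] [ 0.6359  0.5059 -0.0296  2.0477  0.0309  0.586   2.0275] [-0.0154 -0.0689 -0.0078]
```

```bash
python3 -m creep '1 -.01 -.025 0 0 0 0;1 -.02 -.055 0 0 0 0;1 -.026 -.082 0 0 0 0;1 -.026 -.082 0 0 0 0;1 -.026 -.082 0 0 0 0;1 -.026 -.082 0 0 0 0'
python3 - <<'E'
from h import *
im=snap('w5');cv2.imwrite('pics/w5b.png',cv2.resize(im,(800,600)))
E
```

```text
time: 17.2
ee_pos: [441.3, -445.9, 141.4]
orientation: [[-0.993, 0.119, -0.001], [0.119, 0.993, 0.001], [0.001, 0.001, -1.0]]
wrist_force: [0.1, 0.8, -0.2]
gripper_width: 0.883
finger_force: 0.0
```

View pics/w5b.png

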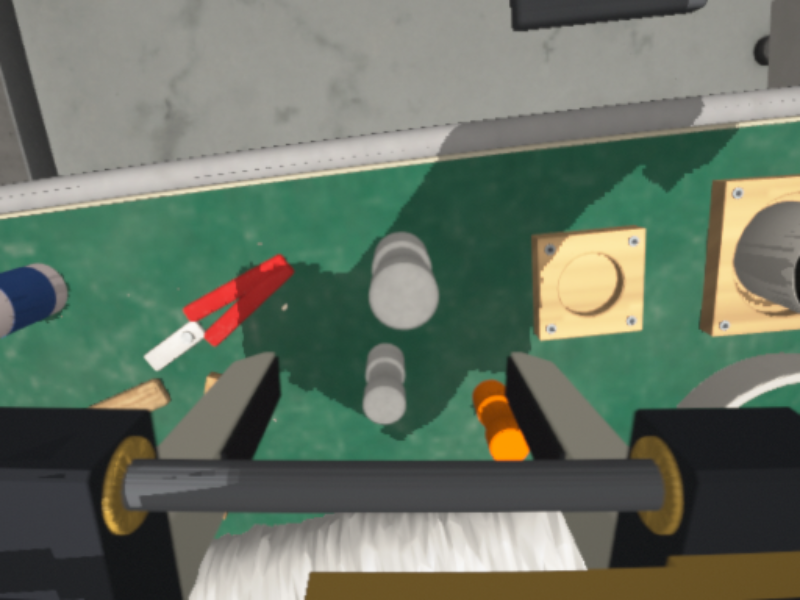

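Run:
```python
from h import *
L=lambda x,y,z:wl('w5',(x*.64,y*.64),z)
p=L(384,402,63);print('pin',p,'r',(L(405,402,63)-L(363,402,63)),'nest',L(589,283,14))
s=env.get_state();print(s['ee_pos'],shift(s,(p[0],p[1],30)))
```

```text
pin [ 491.5243 -456.4146] r [ 2.6963 22.3813] nest [ 453.4364 -327.6384]
[ 441.5041 -445.5597  141.5174] [-0.051  -0.005   0.1115]
```

```bash
python3 -m creep '.7 -.026 -.003 0 0 0 0;.7 -.0525 -.0055 0 0 0 0;.7 -.0525 -.0055 .01 0 0 0;.7 -.0525 -.0055 .04 0 0 0;.7 -.0525 -.0055 .07 0 0 0;.7 -.0525 -.0055 .1 0 0 0;.7 -.0525 -.0055 .118 0 0 0;.7 -.0525 -.0055 .118 0 0 0' && python3 -m creep '.5 0 0 0 0 0 0;.2 0 0 0 0 0 0;.2 0 0 0 0 0 0;.2 0 0 0 0 0 0;.2 0 0 0 0 0 0;.2 0 0 0 0 0 0;.2 0 0 0 0 0 0;.2 0 0 0 0 0 0;.2 0 0 0 0 0 0;.2 0 0 0 0 0 0'
```

```text
time: 17.92
ee_pos: [491.3, -455.6, 19.7]
orientation: [[-0.993, 0.118, -0.005], [0.118, 0.993, 0.005], [0.005, 0.004, -1.0]]
wrist_force: [-0.5, -0.3, 0.0]
gripper_width: 0.7
finger_force: 0.0
time: 18.75
ee_pos: [493.2, -459.0, 24.2]
orientation: [[-0.993, 0.12, 0.0], [0.12, 0.993, -0.0], [-0.0, -0.0, -1.0]]
wrist_force: [-1.9, 1.2, 6.0]
gripper_width: 0.257
finger_force: 30.0
```

```bash
python3 -m creep '.2 0 0 -.02 0 0 0;.2 0 0 -.05 0 0 0;.2 0 0 -.085 0 0 0;.2 0 0 -.1 0 0 0;.2 .012 .03 -.1 0 0 0;.2 .025 .06 -.1 0 0 0;.2 .04 .093 -.1 0 0 0;.2 .0537 .1257 -.1 0 0 0;.2 .0537 .1257 -.08 0 0 0;.2 .0537 .1257 -.06 0 0 0;.2 .0537 .1257 -.045 0 0 0;.2 .0537 .1257 -.045 0 0 0' && python3 -m creep '.2 0 0 0 0 0 0'
python3 - <<'E'
from h import *
s=env.get_state();print(s['ee_pos'],shift(s,(455.5,-327.7,28.2)))
im=snap('w6');cv2.imwrite('pics/w6b.png',cv2.resize(im,(800,600)))
E
```

```text
time: 19.75
ee_pos: [453.6, -326.7, 66.4]
orientation: [[-0.993, 0.119, -0.003], [0.119, 0.993, 0.002], [0.003, 0.002, -1.0]]
wrist_force: [0.3, 0.2, -0.5]
gripper_width: 0.253
finger_force: 30.0
time: 19.83
ee_pos: [454.3, -327.5, 68.2]
orientation: [[-0.993, 0.119, -0.001], [0.119, 0.993, 0.001], [0.002, 0.001, -1.0]]
wrist_force: [0.1, 0.4, -0.7]
gripper_width: 0.258
finger_force: 30.0
[ 454.3129 -327.472    68.209 ] [-0.0013 -0.0001  0.04  ]
```

View pics/w6b.png

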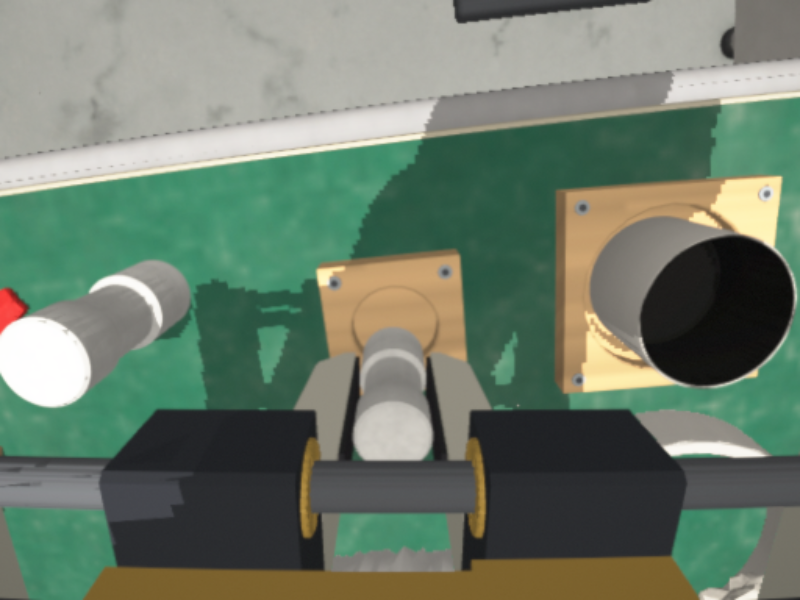

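```bash
python3 -m creep '.2 -.001 0 .012 0 0 0;.2 -.001 0 .024 0 0 0;.2 -.001 0 .034 0 0 0;.2 -.001 0 .04 0 0 0;.2 -.001 0 .04 0 0 0;.2 -.001 0 .04 0 0 0;.3 -.001 0 .04 0 0 0;.4 -.001 0 .04 0 0 0;.5 -.001 0 .04 0 0 0;.5 -.001 0 .04 0 0 0;.5 -.001 0 .04 0 0 0' && python3 -m creep '.5 0 0 -.02 0 0 0;.5 0 0 -.05 0 0 0;.5 0 0 -.085 0 0 0;.6 .02 0 -.12 0 0 0;.6 .04 0 -.155 0 0 0;.6 .04 -.03 -.18 0 0 0;.6 .04 -.07 -.2 0 0 0;.6 .04 -.11 -.2 0 0 0;.6 .04 -.15 -.2 0 0 0;.6 .04 -.18 -.2 0 0 0;.6 .04 -.18 -.2 0 0 0;.6 .04 -.18 -.2 0 0 0'
python3 - <<'E'
from h import *
a=env.get_image('top')[150:250,125:335];cv2.imwrite('pics/f.png',cv2.resize(a,(798,380),interpolation=cv2.INTER_CUBIC))
E
```

```text
time: 20.8
ee_pos: [455.8, -327.9, 28.8]
orientation: [[-0.993, 0.12, 0.0], [0.12, 0.993, -0.0], [-0.0, -0.0, -1.0]]
wrist_force: [-0.3, 0.1, 0.1]
gripper_width: 0.49
finger_force: 0.0
time: 21.8
ee_pos: [393.3, -503.1, 228.2]
orientation: [[-0.992, 0.123, -0.001], [0.123, 0.992, 0.0], [0.001, 0.0, -1.0]]
wrist_force: [0.4, -0.1, 0.0]
gripper_width: 0.601
finger_force: 0.0
```

View pics/f.png

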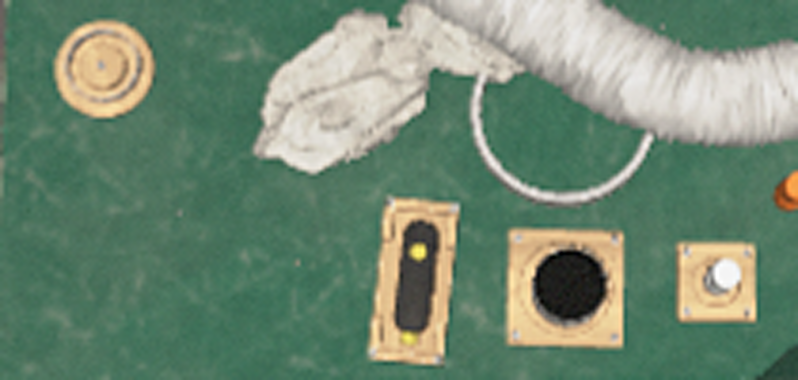

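The top view shows the ring round its boss at (104,67). The cutter at (415,282), the cup at (570,287) and the pin at (722,278) are each inside their own recess, and the arm is clear of them.

```bash
python3 -c "
from workcell import env
print(env.finish_job())"
```

```text
the job is handed in; nothing more can be done
None
```

I placed the ring, tube cutter, cup and plug gauge in their own nests and handed the job in at about 22 s. The last top-camera picture showed all four seated, but the hand-in gave no verdict.

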